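# Fill the tea carousel and hold its marked place to the front

### The arm

A 6-joint arm with a two-finger parallel gripper is mounted at the origin on the work surface. World frame = base frame: x ahead of the robot, y to its left, z up, the work surface at z = 0. Lengths are in m, angles in degrees, forces in N, time in s.
With the tool pointing down it reaches from about 0.4 to 0.825 m from the base axis. Payload 7 kg.
Tool frame: the origin (TCP) lies on the centre line of the jaws, within the pads' length; the fingertips stand 8 mm ahead of it and the grasp point (between the pads) lies 11 mm behind it (r.tcp_to_tips is the distance from the TCP to the fingertips, in m); z points along the fingers, y is the direction in which the jaws open and shut (so a half turn about z gives the same grasp; the last joint's range is limited). The gripper opens to 88 mm and grips with 3 to 60 N. Pads are 19 mm wide; open, the fingers measure 130 mm over their backs; the gripper's body (78 mm by 193 mm) begins 47 mm behind the grasp point.
Start: joints at [-55.858, 20.546, 0.682, 0, -70.136, -16.507], TCP at [0.204, -0.643, 0.204] pointing down, gripper open.
Joint ranges: [-176.03, 176.03], [-82.01, 121.73], [-58.28, 71.71], [-173.87, 95.51], [-174.79, -0.11], [-173.66, 173.66]. Speed limits (degrees/s): [136.94, 136.94, 172.46, 180, 180, 180].

### API

Orientations are given as [roll, pitch, yaw] about the fixed x, y, z axes, in that order (R = Rz(yaw) Ry(pitch) Rx(roll)).
In Python, from plant import r gives the robot as it stands.
- The arm moves only by the tool drive_tool, never from a script. Its argument "plan" is text: rows parted by semicolons, each of 4 numbers parted by spaces: the shift along the tool's x, y, z in cm, then the turn about the tool's z in rad. A call has 1 to 8 rows; each row is the pose to reach, as a shift and turn from the pose commanded when the call began, along the tool's axes at that moment; what a row does not reach only later rows make up. A row lasts 1/8 s, in which the tool goes at most 62.5 mm and 10.7 degrees, less where a joint would pass 70% of its speed; a pose out of reach is approached as far as the arm can. A call with a gripper value outside its range is refused whole. "fingers" is the closure, from -1 (fully open) to 1 (shut), set as the call begins (left out, the last holds). The fingers move at their own pace and stop on an object; "squeeze" is the grip in N (left out, the last holds). Time passes only in rows, so rows that repeat a pose let the fingers close. It gives the time, the measured TCP pose, the force and the opening at its end, in the units of the state.
- r.get_state(): the state, without advancing time (a new reading comes with each control period).
- r.capture(name): name is "scene" or "top" or "wrist"; returns a dict with "frame" (400x640x3 uint8, red, green, blue), "fovy" (degrees; the focal length in pixels is half the picture's height over the tangent of half this angle, whatever the lens; pixels are square), "cx", "cy" (the principal point, pixels), "k1" (the pictures are not rectified: a ray, as slopes to the right and down, at radius r is drawn at 1 + k1 r^2 times it, then the intrinsics apply), "rvec" (rotation vector, rad) and "tvec" (3), from world to camera coordinates, as OpenCV has them. Camera axes: x right, y down, z forward; pixel columns grow to the right and rows downward; lengths in m; the calibration is good to about 2 mm. A picture is of the moment at which its call begins. There is no depth.
- r.close_job(): hands the job in, once; it reports no verdict.
The state is a dict: "time_s": time; "joints": joint angles; "qd": joint speeds; "joint_torque": joint torques, N m; "tcp_pos": TCP position; "eef_rot": TCP orientation; "contact_force": force on the tool from outside, world axes, zero at the start; "moment": the same for the moment, N m; "gripper_width": finger opening in m.
Only numpy, scipy, OpenCV 4.12 (cv2) and the standard library are available. Lean on these libraries where they do the work, as an engineer would, in place of code of your own. Each camera call takes 0.05 s, during which the arm holds its last target. There are 200 camera calls.

### The job

One place on the tea-tin carousel, the one with the red collar, is empty: of the three loose tins that look alike, take the one that fits this collar snugly and stand it fully down in it. Then turn the carousel until that tin stands at the front, in line with the red pointer, and finish while still holding the tin or the turntable there, quite still, because the carousel springs back when let go. Leave the other two loose tins and all the other things in the cupboard where they stand.

Things in the scene. Friction and masses are not known exactly. Their poses are not given: they have to be found in the camera images.
- turntable: Wooden carousel turntable, 270 mm across, top face 30 mm above the shelf. Origin: on its vertical axis at shelf height; the empty place lies along its own -x. Return spring: it turns either way up to 3.6 rad from its rest (where it starts) against 0.12 N m per rad plus 0.02 N m friction, and swings back when let go. Four other tins (54 mm across) are clipped to it and cannot come out.
- stand: Fixed grey foot of the carousel, 14 mm high; origin on the axis at shelf height, front along its -x. Above it the turntable has five places, 72 degrees apart on a circle of 90 mm radius: four with grey collars and clipped tins (tops 120 mm above the shelf), one empty with a red collar. On the axis a thin post with a ball knob (28 mm across, top 94 mm above the shelf).
- pocket (a point): Centre of the floor of the empty place, 30 mm above the shelf, 90 mm from the turntable's axis; turns with the turntable. Around it a red collar, inner diameter 58 mm, outer 68 mm, 18 mm high (rim 48 mm above the shelf).
- front (a point): Fixed point of the stand where the centre of the red place's floor must come (90 mm from the axis, 30 mm above the shelf). Marked by the flat red arrow that sticks out below the turntable roughly towards the robot: axis, this point and the arrow's tip (195 mm from the axis, 6 mm thick, on the shelf) lie in one line.
- tin_fit: The tin that fits: plain closed aluminium cylinder, 54 mm across, 90 mm high, about 0.14 kg (0.10 to 0.19), standing upright on the shelf with a dark band just below the lid. Origin: centre of its underside, z up.
- tin_small: Look-alike, too small: 46 mm across, 90 mm high, otherwise the same. Origin: centre of its underside. The three loose tins stand in any order, at least 105 mm apart.
- tin_large: Look-alike, too large: 62 mm across, 90 mm high, otherwise the same. Origin: centre of its underside.
- teapot: Steel tea pot, 132 mm across, 123 mm high, with spout and handle. Origin: centre of its underside. Leave alone.
- sugar_bowl: White ceramic sugar bowl with blue lid, 94 mm across, 93 mm high. Origin: centre of its underside. Leave alone.
- spoon: Orange plastic spoon, 160 mm long, lying on the shelf. Origin on its underside. Leave alone.
- mug: Blue mug, 80 mm across, 90 mm high. Origin: centre of its underside. Leave alone.

How it is judged:
By the outcome, as a careful person would: the job done as asked, in the order asked, and still so for the second after the job is handed in, while the arm keeps its last pose, push and grip.
It also fails if it takes over 58 s, if anything falls off the work surface, if the arm or the gripper's body presses on something with over 40 N, if the wrist force passes 120 N, or if a joint passes its speed limit or range.

## Working session

There is one attempt and no reset: what is moved stays moved. The work goes in short steps, Python scripts to look and compute and a tool call to move; the robot and the scene stay as the last step left them, time stands still between calls to the robot, and variables do not carry over. Pictures are saved under pics/ and viewed, about 8 in all and at most 12, crops included, and the job is handed in when it is done.

Besides the shell and the picture viewer there is one more tool, called after ">>>" as a command line: name --argument value ..., lists and objects as JSON in quotes. drive_tool: Moves the arm, as the interface text tells. Its arguments: {"type":"object","properties":{"plan":{"type":"string"},"fingers":{"type":"number"},"squeeze":{"type":"number"}},"required":["plan"]}

```bash
mkdir -p pics
cat > h.py <<'E'
import numpy as np, cv2
from plant import r
def cap(n,name=None):
    c=r.capture(n)
    if name: cv2.imwrite('pics/'+name+'.png',c['frame'][:,:,::-1])
    return c
def K(c):
    f=200/np.tan(np.radians(c['fovy'])/2); return f
def ray(c,u,v):
    f=K(c); d=np.array([(u-c['cx'])/f,(v-c['cy'])/f]); rd=np.linalg.norm(d); q=rd
    for _ in range(30): q=rd/(1+c['k1']*q*q)
    d=d*(q/rd if rd>0 else 1)
    R=cv2.Rodrigues(np.array(c['rvec'],float))[0]; t=np.array(c['tvec'],float).ravel()
    return -R.T@t, R.T@np.array([d[0],d[1],1])
def pt(c,u,v,z):
    o,d=ray(c,u,v); return o+d*(z-o[2])/d[2]
def proj(c,P):
    R=cv2.Rodrigues(np.array(c['rvec'],float))[0]; t=np.array(c['tvec'],float).ravel()
    p=R@np.array(P,float)+t; d=p[:2]/p[2]; d=d*(1+c['k1']*(d@d)); return d*K(c)+[c['cx'],c['cy']]
E
python3 - <<'E'
from h import *
a=cap('top','top1');b=cap('scene','scene1')
for c in(a,b): print(K(c),c['k1'],ray(c,320,200))
s=r.get_state();print(s)
E
```

```text
499.66512161045176 -0.028278856100895006 (array([ 2.96990678e-01, -2.62424151e-04,  1.36001465e+00]), array([ 1.37581423e-01,  5.73311741e-05, -9.90492087e-01]))
471.8590581843587 -0.08626145698401844 (array([ 1.44452885, -0.38597186,  0.77806177]), array([-0.75623875,  0.29900403, -0.5820883 ]))
{'time_s': 0.1, 'joints': array([-5.58572958e+01,  2.05894054e+01,  6.37443893e-01, -1.83503854e-02,
       -7.01386480e+01, -1.65058270e+01]), 'qd': array([ 0.03475578,  0.0363372 ,  0.17249483,  0.04278714, -0.0511809 ,
       -0.06935757]), 'joint_torque': array([-2.02739117e-03, -5.84160054e+01,  2.93750542e+01,  7.01547012e+00,
        1.01073092e-02, -7.78830713e-05]), 'tcp_pos': array([ 0.20431333, -0.64280423,  0.2033791 ]), 'eef_rot': array([ 1.79908223e+02, -9.20543121e-03, -1.62369363e+02]), 'contact_force': array([-0.17788148, -0.19152897,  0.19376043]), 'moment': array([ 0.02672081,  0.01277161, -0.03055553]), 'gripper_width': 0.08737177352612192}
```

View pics/top1.png

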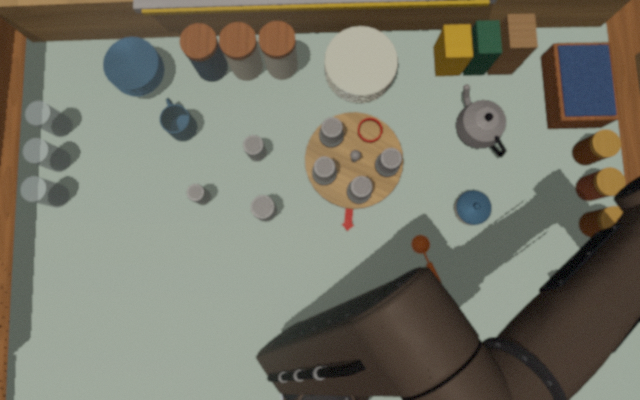

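View pics/scene1.png

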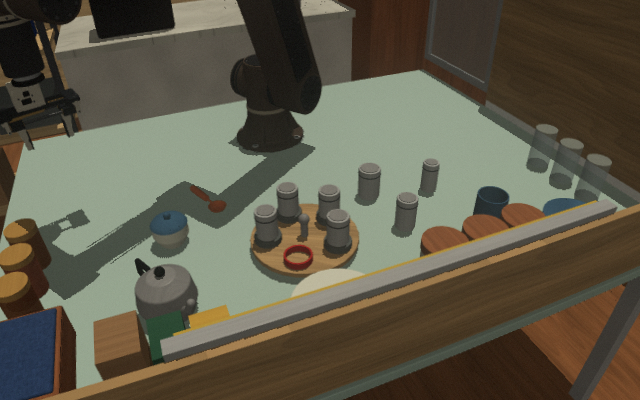

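The top view shows the loose tins at (255,147), (197,192) and (264,207). The carousel is centred near (355,159), with the red collar at (370,130) and the arrow tip at (348,230). Next I'll measure these.

Run:
```python
from h import *
c=cap('top');f=c['frame'];cv2.imwrite('pics/crop1.png',cv2.resize(f[80:250,160:460][:,:,::-1],None,fx=2.6,fy=2.6,interpolation=cv2.INTER_CUBIC))
hsv=cv2.cvtColor(f,cv2.COLOR_RGB2HSV)
red=(((hsv[:,:,0]<6)|(hsv[:,:,0]>172))&(hsv[:,:,1]>140)&(hsv[:,:,2]>90)).astype(np.uint8)
n,l,s,ce=cv2.connectedComponentsWithStats(red)
for i in range(1,n):
    if s[i,4]>25: print(s[i],ce[i],pt(c,*ce[i],0.048),pt(c,*ce[i],0.006))
for (u,v) in[(255,147),(197,192),(264,207)]: print(pt(c,u,v,.09))
w=((hsv[:,:,0]>8)&(hsv[:,:,0]<22)&(hsv[:,:,1]>70)).astype(np.uint8); w[:,:300]=0;w[:,410:]=0;w[:105]=0;w[212:]=0
w=cv2.morphologyEx(w,cv2.MORPH_OPEN,np.ones((3,3)))
cn=max(cv2.findContours(w,0,1)[0],key=cv2.contourArea);h=cv2.convexHull(cn)
P=np.array([pt(c,*p[0],.03)[:2] for p in h]);A=np.c_[2*P,np.ones(len(P))];x=np.linalg.lstsq(A,(P**2).sum(1),rcond=None)[0]
print('axis',x[:2],np.sqrt(x[2]+x[:2]@x[:2]),np.std(np.linalg.norm(P-x[:2],axis=1)))
```

```text
[365 118  17  11  26] [374.19230769 121.15384615] [ 0.69087553 -0.15316313  0.048     ] [ 0.70348451 -0.15805776  0.006     ]
[344 209   8  20 112] [348.08035714 218.35714286] [ 0.42825609 -0.07285211  0.048     ] [ 0.43245813 -0.07517584  0.006     ]
[0.61769379 0.16531842 0.09      ]
[0.50325625 0.31617033 0.09      ]
[0.45938863 0.14377447 0.09      ]
axis [ 0.59041307 -0.09492887] 0.13245517792492031 0.0004517077039840629
```

View pics/crop1.png

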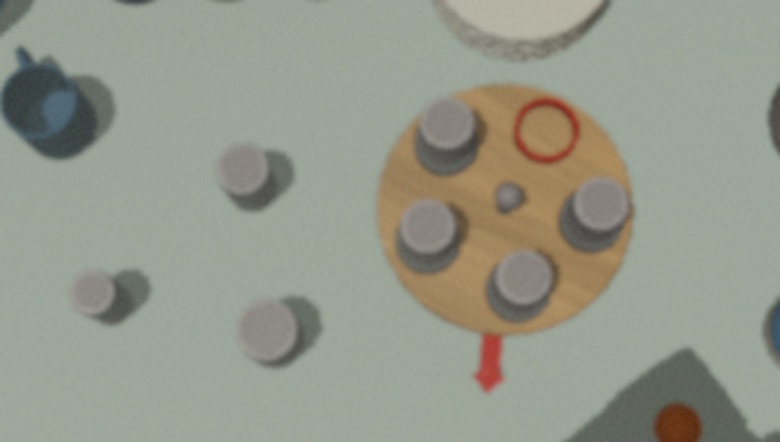

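```bash
cat >> h.py <<'E'
from scipy.spatial.transform import Rotation as Ro
def go(P,yaw=None):
    s=r.get_state();R=Ro.from_euler('xyz',s['eef_rot'],degrees=True).as_matrix()
    d=R.T@(np.array(P)-s['tcp_pos'])*100
    dy=0 if yaw is None else -np.radians((yaw-s['eef_rot'][2]+180)%360-180)
    print('t',s['time_s'],'yaw',s['eef_rot'],'shift cm',d.round(2),'turn',round(dy,3))
E
python3 - <<'E'
from h import *
c=cap('top');q=lambda x,y:(160+x/2.6,80+y/2.6)
t=pt(c,*q(243,168),.09);print('fit',t)
print('large',pt(c,*q(267,331),.09),'small',pt(c,*q(94,293),.09))
p=pt(c,*q(546,130),.048);k=pt(c,*q(509,194),.085);tip=pt(c,*q(488,392),.006)
ax=np.array([.5904,-.0949]);print('pocket',p,'knob',k,'tip',tip)
lids=[pt(c,*q(*z),.12)[:2] for z in[(447,122),(600,203),(524,276),(429,225)]]
for l in lids: print(l,np.linalg.norm(l-ax),np.degrees(np.arctan2(*(l-ax)[::-1])))
for z in(p,tip): d=z[:2]-ax;print(np.linalg.norm(d),np.degrees(np.arctan2(d[1],d[0])))
go([t[0],t[1],.2],-25)
E
```

```text
fit [0.62419345 0.16927678 0.09      ]
large [0.45868937 0.14713758 0.09      ] small [0.50151279 0.31834811 0.09      ]
pocket [ 0.6664792  -0.14073972  0.048     ] knob [ 0.5909578  -0.09684188  0.085     ] tip [ 0.39868221 -0.07292105  0.006     ]
[ 0.65707469 -0.03596912] 0.08898517972757837 41.472077915695344
[ 0.57141195 -0.18260159] 0.08973357318287142 -102.21640935868554
[ 0.50139746 -0.1056116 ] 0.08964479949903911 -173.13736679241595
[ 0.55428232 -0.01522256] 0.08748131811977489 114.38472603099406
0.08882187130556489 -31.070072618817726
0.1929735398259209 173.46003677763198
t 0.2 yaw [ 1.79941673e+02 -5.41400567e-03 -1.62370089e+02] shift cm [-64.61  64.69   0.43] turn -2.398
```

>>> drive_tool --plan "-4 4 0 -0.15; -8 8 0 -0.3; -12 12 0 -0.45; -16 16 0 -0.6; -20 20 0 -0.75; -24 24 0 -0.9; -28 28 0 -1.05; -32 32 0 -1.2" --fingers -1 --squeeze 20

```text
time_s: 1.2
tcp_pos: [0.413, -0.2396, 0.2045]
eef_rot: [-180.0, -0.0, -93.3]
contact_force: [2.0, -0.4, 0.0]
gripper_width: 0.0874
```

Run:
```python
from h import *
go([.6242,.1693,.2],-30.3);print(r.get_state()['joints'],r.get_state()['tcp_pos'])
```

```text
t 1.2 yaw [-1.79967848e+02 -1.87693936e-03 -9.33231763e+01] shift cm [-42.05 -18.71   0.45] turn -1.1
[-6.43908033e+00  1.58279574e+00 -2.33424839e+01  1.39565978e-04
 -6.50425142e+01  3.11584571e+00] [ 0.41299352 -0.23962842  0.20445223]
```

>>> drive_tool --plan "-5.5 -2.4 0 -0.15; -11 -4.9 0 -0.3; -16.5 -7.3 0 -0.45; -22 -9.8 0 -0.6; -27.5 -12.2 0 -0.75; -33 -14.7 0 -0.9; -38 -17 0 -1.05; -42 -18.7 0.4 -1.1"

```text
time_s: 2.2
tcp_pos: [0.6264, 0.1682, 0.2001]
eef_rot: [-180.0, -0.0, -30.4]
contact_force: [-0.5, -0.1, -0.1]
gripper_width: 0.0878
```

Run:
```python
from h import *
go([.6242,.1693,.2],-30.3);c=cap('wrist','w1');print(proj(c,[.6242,.1693,.09]),ray(c,320,200));cap('top','top2')
```

```text
t 2.2 yaw [-1.79991931e+02 -1.00195414e-02 -3.03564653e+01] shift cm [-0.24  0.02  0.01] turn -0.001
[315.71230486 187.99238336] (array([0.69156082, 0.12783537, 0.38038428]), array([-0.26167953,  0.1444161 , -0.95448183]))
```

View pics/w1.png

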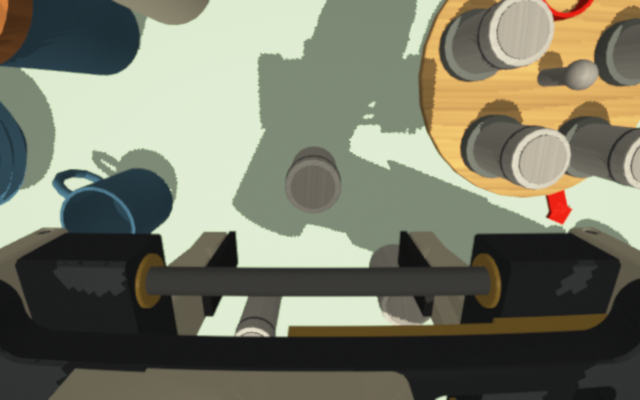

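The wrist view shows the target tin's lid at about (314,187), against a prediction of (316,188). I'll check the lid diameter and then go down.

Run:
```python
from h import *
c=cap('wrist')
f=c['frame'][140:225,270:360]
cr=cv2.HoughCircles(cv2.medianBlur(cv2.cvtColor(f,cv2.COLOR_RGB2GRAY),3),cv2.HOUGH_GRADIENT,1.5,40,param1=80,param2=12,minRadius=20,maxRadius=35);print(cr)
a=pt(c,286.5,185,.088);b=pt(c,341,185,.088);print(np.linalg.norm(a-b),pt(c,314,187,.09))
if cr is not None: x,y,R=cr[0,0];x+=270;y+=140;print(pt(c,x,y,.09),2*R*np.linalg.norm(a-b)/54.5)
go([.6242,.1693,.051],-30.3)
```

```text
[[[44.25 47.25 21.35]
  [ 3.75  8.25 27.5 ]]]
0.051142720247557984 [0.626169   0.17112538 0.09      ]
[0.62584286 0.17104672 0.09      ] 0.04006961823100046
t 2.35 yaw [ 1.79898727e+02  6.73873484e-02 -3.04664435e+01] shift cm [-0.18 -0.08 14.77] turn -0.003
```

>>> drive_tool --plan "-0.15 -0.15 4; -0.15 -0.15 8; -0.15 -0.15 12; -0.15 -0.15 14.7; -0.15 -0.15 14.7"

```text
validation failed for argument at $.pl...
```

>>> drive_tool --plan "0 0 0 0; 0 0 0 0; 0 0 0 0; 0 0 0 0; 0 0 0 0; 0 0 0 0" --fingers 1 --squeeze 20

```text
time_s: 3.1
tcp_pos: [0.6256, 0.166, 0.2003]
eef_rot: [-180.0, -0.0, -30.6]
contact_force: [-0.4, 0.4, -0.7]
gripper_width: 0.0332
```

The first call was refused because its rows had only three numbers, so the fingers closed in the air. I'll reopen and check.

>>> drive_tool --plan "0 0 0 0; 0 0 0 0; 0 0 0 0; 0 0 0 0; 0 0 0 0" --fingers -1

```text
time_s: 3.72
tcp_pos: [0.6256, 0.166, 0.2002]
eef_rot: [180.0, 0.0, -30.6]
contact_force: [-0.6, -0.4, 0.3]
gripper_width: 0.0776
```

Run:
```python
from h import *
go([.6252,.1703,.051],-30.3);c=cap('wrist');go([.6252,.1703,.051],-30.3);print(r.get_state()['tcp_pos'],r.get_state()['gripper_width'])
```

```text
t 3.725 yaw [ 1.79997455e+02  1.42911253e-03 -3.05861294e+01] shift cm [-0.25 -0.35 14.92] turn -0.005
t 3.775 yaw [ 1.79996749e+02  2.38427188e-03 -3.05845194e+01] shift cm [-0.25 -0.35 14.92] turn -0.005
[0.62553219 0.16603455 0.20023826] 0.08148846852055601
```

>>> drive_tool --plan "-0.25 -0.35 3 0; -0.25 -0.35 6 0; -0.25 -0.35 9 0; -0.25 -0.35 12 0; -0.25 -0.35 14.2 0; -0.25 -0.35 14.9 0; -0.25 -0.35 14.9 0"

```text
time_s: 4.65
tcp_pos: [0.6253, 0.1703, 0.0513]
eef_rot: [180.0, 0.0, -30.6]
contact_force: [-0.6, -0.2, -0.3]
gripper_width: 0.0877
```

>>> drive_tool --plan "0 0 0 0; 0 0 0 0; 0 0 0 0; 0 0 0 0; 0 0 0 0; 0 0 0 0" --fingers 1 --squeeze 20

```text
time_s: 5.4
tcp_pos: [0.6256, 0.1706, 0.0517]
eef_rot: [-180.0, -0.0, -30.6]
contact_force: [1.6, 1.8, 2.7]
gripper_width: 0.0534
```

Run:
```python
from h import *
go([.6252,.1703,.22],-30.3)
s=r.get_state();print(s['tcp_pos'],s['contact_force'])
```

```text
t 5.4 yaw [-1.79954389e+02 -3.30947032e-02 -3.05700884e+01] shift cm [-1.000e-02  4.000e-02 -1.683e+01] turn -0.005
[0.62563215 0.17060702 0.05166208] [1.63504737 1.8325235  2.74996952]
```

The gripper reads 53.4 mm, so this is the fitting tin. Lifting.

>>> drive_tool --plan "0 0 -2 0; 0 0 -6 0; 0 0 -10 0; 0 0 -14 0; 0 0 -17 0; 0 0 -17 0"

```text
time_s: 6.15
tcp_pos: [0.626, 0.1706, 0.2237]
eef_rot: [-179.8, -0.1, -30.6]
contact_force: [0.0, 0.1, -0.7]
gripper_width: 0.0535
```

Run:
```python
from h import *
go([.668,-.140,.17],-30.3);print(r.get_state()['gripper_width'],r.get_state()['contact_force'])
```

```text
t 6.15 yaw [-1.79815644e+02 -1.15435622e-01 -3.05854786e+01] shift cm [19.41 24.62  5.33] turn -0.005
0.05348370789005621 [ 0.03768302  0.14549449 -0.69975846]
```

>>> drive_tool --plan "3.2 4.1 0 0; 6.5 8.2 0 0; 9.7 12.3 0 0; 13 16.4 0 0; 16.2 20.5 0.5 0; 19.4 24.6 1 0; 19.4 24.6 2 0; 19.4 24.6 2.3 0"

```text
time_s: 7.15
tcp_pos: [0.6657, -0.1403, 0.1958]
eef_rot: [179.9, 0.2, -30.7]
contact_force: [0.1, 0.1, -0.3]
gripper_width: 0.0536
```

>>> drive_tool --plan "0 0 0 0; 0 0 0 0; 0 0 0 0"

```text
time_s: 7.52
tcp_pos: [0.6673, -0.1393, 0.1988]
eef_rot: [-180.0, -0.0, -30.5]
contact_force: [0.5, -0.9, -0.7]
gripper_width: 0.0537
```

```bash
python3 - <<'E'
from h import *
c=cap('wrist','w2');cap('scene','s2')
s=r.get_state();p=s['tcp_pos'];print(p,s['eef_rot'],'tinbot',proj(c,[p[0],p[1],p[2]-.0515]),'tin top',proj(c,[p[0],p[1],p[2]+.0385]),'pocket',proj(c,[.6675,-.1403,.048]),'knob',proj(c,[.5904,-.0949,.08]))
E
cd pics; python3 -c "
import cv2,numpy as np
a=cv2.imread('w2.png');b=cv2.imread('s2.png')[130:330,180:500]
cv2.imwrite('c2.png',np.vstack([cv2.resize(a,(480,300)),cv2.resize(b,(480,300))]))"
```

```text
[ 0.6671851  -0.13963768  0.19867702] [-1.79979560e+02 -2.87907207e-02 -3.05413215e+01] tinbot [315.44192446 205.01226481] tin top [314.21531652 262.07313659] pocket [316.46225759 175.12829247] knob [316.44366955 265.65562855]
```

View pics/c2.png

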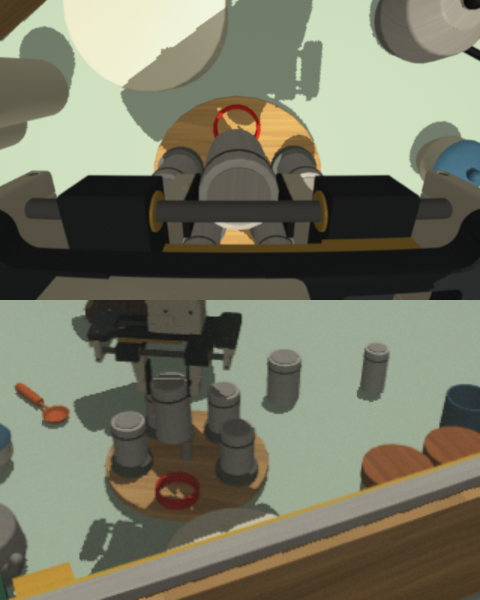

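The wrist view (shown at 0.75x) has the red ring around (316,163), partly hidden behind the held tin. I'll fit the ring for an exact pocket position, and do the same for the tin lid.

```bash
cat > ring.py <<'E'
from h import *
from scipy.optimize import least_squares
c=cap('wrist');f=c['frame'];hsv=cv2.cvtColor(f,cv2.COLOR_RGB2HSV)
red=(((hsv[:,:,0]<8)|(hsv[:,:,0]>170))&(hsv[:,:,1]>150)&(hsv[:,:,2]>60))
red[:,:270]=0;red[:,365:]=0;red[:125]=0;red[230:]=0
v,u=np.nonzero(red);print(len(u),u.min(),u.max(),v.min(),v.max())
# outer upper edge: top-most red pixel per column -> rim z=.048 outer edge
E=[(x,v[u==x].min()-.5) for x in np.unique(u)]
E=[e for e in E if e[1]<165]
P=np.array([pt(c,a,b,.048)[:2] for a,b in E])
g=least_squares(lambda x:np.linalg.norm(P-x,axis=1)-.034,[.667,-.14],loss='soft_l1',f_scale=.001)
print('ring',g.x,np.std(g.fun),len(P))
s=r.get_state();print(s['tcp_pos'],s['eef_rot'][2])
d=g.x-np.array([.5904,-.0949]);print(np.linalg.norm(d),np.degrees(np.arctan2(d[1],d[0])))
E
python3 ring.py; python3 -c "
import cv2
a=cv2.imread('pics/w2.png')[120:310,220:420];cv2.imwrite('pics/c3.png',cv2.resize(a,None,fx=3,fy=3,interpolation=cv2.INTER_CUBIC))"
```

```text
563 284 346 140 185
ring [ 0.67108916 -0.14087351] 0.00045623176578012993 62
[ 0.66713119 -0.13976557  0.19860363] -30.55379848392184
0.09286712968380531 -29.672788226344014
```

View pics/c3.png

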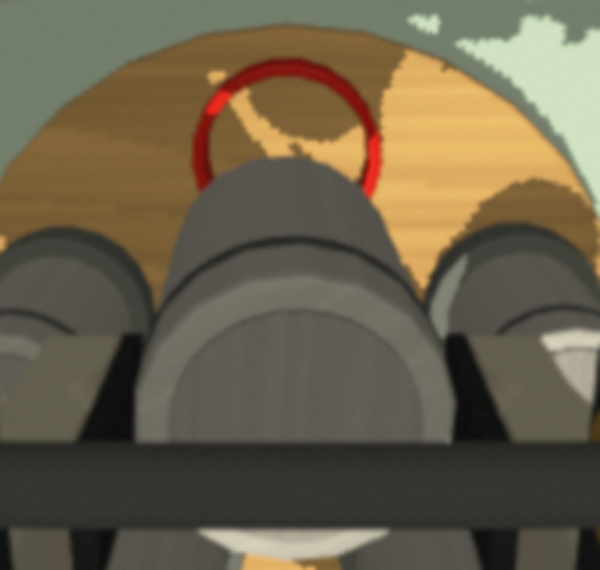

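Run:
```python
from h import *
c=cap('wrist');s=r.get_state();p=s['tcp_pos'];y=np.radians(s['eef_rot'][2]);x=np.array([np.cos(y),np.sin(y)]);yt=np.array([np.sin(y),-np.cos(y)])
e=pt(c,316,172.3,p[2]-.0515)[:2]-x*.027; print('tin bottom centre est',e,'rel tcp in tool',(e-p[:2])@x,(e-p[:2])@yt)
# lid: front edge (far) crop (294,274) full (318,211.3); left/right lid edges
e=pt(c,220+294/3,120+275/3,p[2]+.0385)[:2]-x*.027; print('lid est',(e-p[:2])@x,(e-p[:2])@yt)
q=np.array([.67109,-.14087])-p[:2];print('ring rel tcp',q@x,q@yt)
ax=np.array([.5904,-.0949]);q=ax+.09*np.array([np.cos(np.radians(-30.1)),np.sin(np.radians(-30.1))])-p[:2];print('top est rel tcp',q@x,q@yt)
```

```text
tin bottom centre est [ 0.66551213 -0.13970244] rel tcp in tool -0.0014854535781482158 0.0006511936153528475
lid est -0.0005396796572933505 0.0020346979081034026
ring rel tcp 0.0039111916309276205 -0.0011796651999338823
top est rel tcp 0.0010533849568818685 -0.00046068489726117557
```

>>> drive_tool --plan "0.3 -0.1 2 0; 0.3 -0.1 4 0; 0.3 -0.1 6 0; 0.3 -0.1 8 0; 0.3 -0.1 8.8 0; 0.3 -0.1 8.8 0; 0.3 -0.1 8.8 0"

```text
time_s: 8.6
tcp_pos: [0.6707, -0.1409, 0.1109]
eef_rot: [-180.0, -0.1, -30.6]
contact_force: [0.3, -1.2, -1.2]
gripper_width: 0.0536
```

```bash
sed -i "s/cap('wrist')/cap('wrist','w4')/" ring.py; python3 ring.py; python3 -c "
import cv2
a=cv2.imread('pics/w4.png')[120:310,220:420];cv2.imwrite('pics/c4.png',cv2.resize(a,None,fx=3,fy=3,interpolation=cv2.INTER_CUBIC))"
```

```text
936 273 356 157 209
ring [ 0.67202362 -0.14151794] 0.0002825947793353796 51
[ 0.67071711 -0.14089455  0.11114066] -30.579330360990213
0.0939981281554253 -29.732110383870456
```

View pics/c4.png

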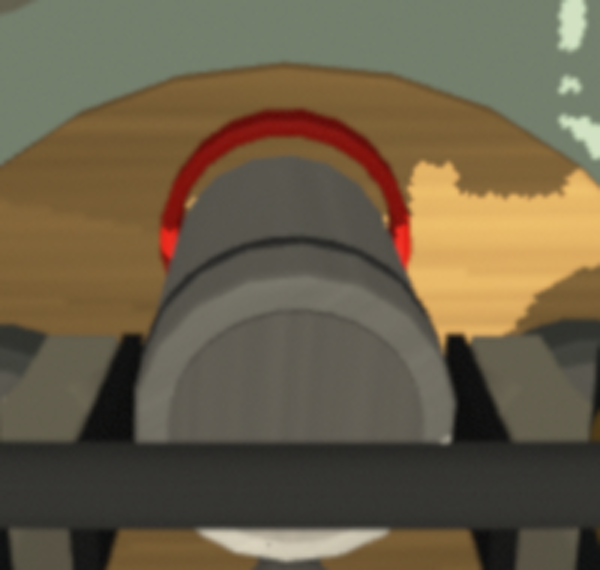

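The far gap is wider than it should be: the tin's front edge is at crop (288,157) and the ring centre is at x 286. The tin needs about +2.8 mm along tool x and -0.5 mm along y.

>>> drive_tool --plan "0.28 -0.05 0 0; 0.28 -0.05 0 0; 0.28 -0.05 0.5 0; 0.28 -0.05 0.9 0; 0.28 -0.05 1.3 0; 0.28 -0.05 1.6 0; 0.28 -0.05 1.6 0"

```text
time_s: 9.52
tcp_pos: [0.6724, -0.1417, 0.0936]
eef_rot: [180.0, 0.1, -30.6]
contact_force: [-0.9, 0.3, -1.7]
gripper_width: 0.0535
```

Run:
```python
from h import *
c=cap('wrist','w5');s=r.get_state();print(s['tcp_pos'],s['contact_force'],s['moment'])
cv2.imwrite('pics/c5.png',cv2.resize(c['frame'][120:310,220:420,::-1],None,fx=3,fy=3,interpolation=cv2.INTER_CUBIC))
```

```text
[ 0.67247248 -0.14177055  0.09373914] [-0.54916339  0.22284484 -2.35674624] [ 0.033475    0.22757954 -0.01914676]
```

View pics/c5.png

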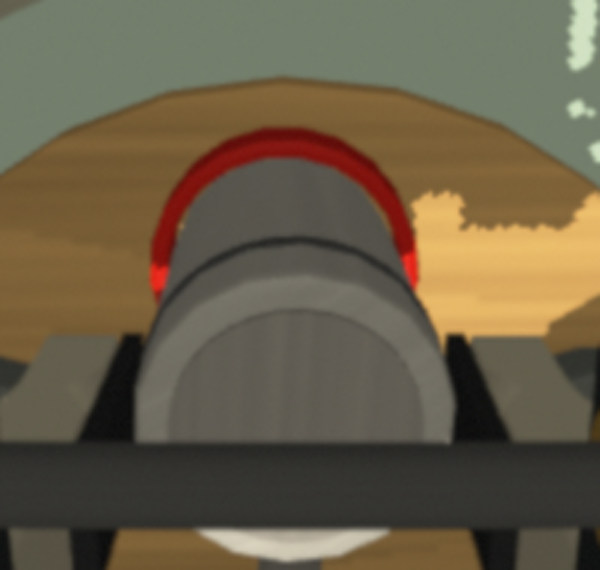

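The tin is inside the rim with almost no force. Going down the rest of the way.

>>> drive_tool --plan "0 0 0.3 0; 0 0 0.6 0; 0 0 0.9 0; 0 0 1.2 0; 0 0 1.2 0; 0 0 1.2 0"

```text
time_s: 10.32
tcp_pos: [0.6727, -0.1418, 0.0821]
eef_rot: [180.0, 0.0, -30.6]
contact_force: [-1.1, -0.4, -2.8]
gripper_width: 0.0539
```

```bash
python3 ring.py
python3 - <<'E'
from h import *
s=r.get_state();print(s['tcp_pos'],s['contact_force'],s['moment'],s['joints'],s['eef_rot'])
E
```

```text
1191 270 360 166 226
[ 0.67272014 -0.14182068  0.08216791] [-1.30078045  0.4794699  -2.11402637] [ 0.03767925  0.39758554 -0.01256116] [ 4.29214596e+00  2.68588577e+01 -6.21236166e+00 -5.00724419e-03
 -5.69380115e+01  5.51202600e+01] [ 1.79998163e+02  9.97217152e-03 -3.05903263e+01]Traceback (most recent call last):
  File "ring.py", line 11, in <module>
    g=least_squares(lambda x:np.linalg.norm(P-x,axis=1)-.034,[.667,-.14],loss='soft_l1',f_scale=.001)
    return func(*args, **kwargs)
    vector_fun = VectorFunction(
        fun_wrapped,
    ...<6 lines>...
        workers=workers
    )
    self._update_fun()
    ~~~~~~~~~~~~~~~~^^
    self.f = self.fun_wrapped(xp_copy(self.x))
             ~~~~~~~~~~~~~~~~^^^^^^^^^^^^^^^^^
    return np.atleast_1d(self.fun(x))
                         ~~~~~~~~^^^
    return self.f(x, *self.args, **self.kwargs)
           ~~~~~~^^^^^^^^^^^^^^^^^^^^^^^^^^^^^^
  File "ring.py", line 11, in <lambda>
    g=least_squares(lambda x:np.linalg.norm(P-x,axis=1)-.034,[.667,-.14],loss='soft_l1',f_scale=.001)
                                            ~^~
ValueError: operands could not be broadcast together with shapes (0,) (2,)
```

>>> drive_tool --plan "0 0 0.05 0; 0 0 0.1 0; 0 0 0.15 0; 0 0 0.15 0"

```text
time_s: 10.88
tcp_pos: [0.6732, -0.1419, 0.0818]
eef_rot: [-180.0, -0.1, -30.6]
contact_force: [-2.1, 0.8, 4.8]
gripper_width: 0.0535
```

The floor pushes back at TCP z 0.0818, which matches the expected 0.0817. I'll release so the tin drops and settles, then regrip.

>>> drive_tool --plan "0 0 0 0; 0 0 0 0; 0 0 0 0; 0 0 0 0" --fingers -0.8

```text
time_s: 11.38
tcp_pos: [0.6728, -0.1418, 0.0806]
eef_rot: [180.0, 0.0, -30.6]
contact_force: [0.3, 0.8, -1.0]
gripper_width: 0.0784
```

>>> drive_tool --plan "0 0 -0.05 0; 0 0 -0.05 0; 0 0 -0.05 0; 0 0 -0.05 0; 0 0 -0.05 0; 0 0 -0.05 0" --fingers 1 --squeeze 20

```text
time_s: 12.12
tcp_pos: [0.6728, -0.1418, 0.0813]
eef_rot: [-180.0, -0.0, -30.6]
contact_force: [0.5, 0.7, 0.2]
gripper_width: 0.0537
```

Run:
```python
from h import *
c=cap('wrist','w6');s=r.get_state();print(s['tcp_pos'],s['contact_force'],s['moment'],s['eef_rot'])
cv2.imwrite('pics/c6.png',cv2.resize(c['frame'][120:310,220:420,::-1],None,fx=3,fy=3,interpolation=cv2.INTER_CUBIC))
```

```text
[ 0.67286633 -0.14180889  0.08134414] [0.06455174 0.53887596 0.96566433] [ 0.02957992  0.16827733 -0.03072534] [-1.79997199e+02 -7.84946470e-03 -3.05829990e+01]
```

View pics/c6.png

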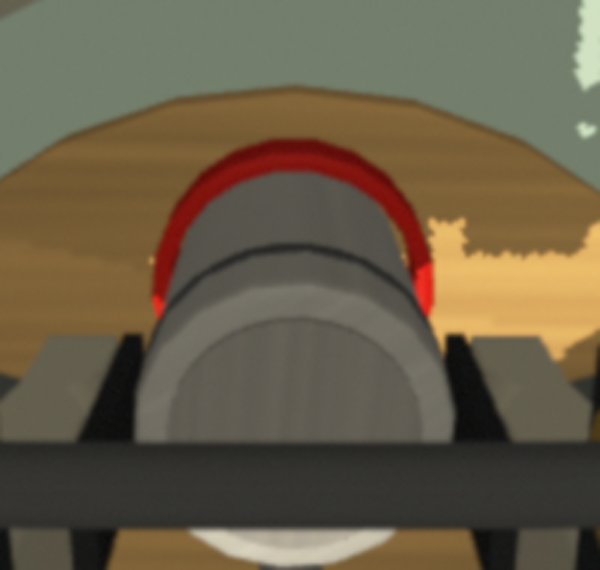

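The tin is seated with the forces near zero. Now to compute the arc rows. I take the axis as about (0.592, -0.096), which agrees with the arrow tip's 195 mm, so the turn needed is about 157° clockwise.

```bash
cat >> h.py <<'E'
def arc(C,tot,n=8):
    for i in range(1,n+1):
        a=tot*i/n;R=np.array([[np.cos(a),-np.sin(a)],[np.sin(a),np.cos(a)]]);p=C-R@C
        print('%.2f %.2f 0 %.3f;'%(p[0],p[1],a),end=' ')
    print()
E
python3 -c "
from h import *
arc(np.array([-9.3,.17]),.56)"
```

```text
-0.01 0.65 0 0.070; -0.07 1.30 0 0.140; -0.17 1.94 0 0.210; -0.32 2.58 0 0.280; -0.51 3.20 0 0.350; -0.74 3.81 0 0.420; -1.01 4.40 0 0.490; -1.33 4.97 0 0.560;
```

>>> drive_tool --plan "-0.01 0.65 0 0.07; -0.07 1.3 0 0.14; -0.17 1.94 0 0.21; -0.32 2.58 0 0.28; -0.51 3.2 0 0.35; -0.74 3.81 0 0.42; -1.01 4.4 0 0.49; -1.33 4.97 0 0.56"

```text
time_s: 13.18
tcp_pos: [0.636, -0.1776, 0.0814]
eef_rot: [-180.0, 0.0, -62.8]
contact_force: [-0.6, 1.2, 3.4]
gripper_width: 0.0534
```

```bash
cat > st.py <<'E'
from h import *
s=r.get_state();R=Ro.from_euler('xyz',s['eef_rot'],degrees=True).as_matrix()
ax=np.array([.592,-.096]);d=s['tcp_pos'][:2]-ax
print(s['time_s'],s['tcp_pos'],'yaw',s['eef_rot'],'Ftool',(R.T@s['contact_force']).round(1),'M',(R.T@s['moment']).round(2),'ang',np.degrees(np.arctan2(d[1],d[0])),np.linalg.norm(d),'w',s['gripper_width'])
C=R.T@np.r_[ax-s['tcp_pos'][:2],0]*100;print('C',C[:2])
arc(C[:2],.56)
E
python3 st.py
```

```text
13.175 [ 0.63596759 -0.17755633  0.08144249] yaw [-1.79975142e+02  1.51310071e-02 -6.27943031e+01] Ftool [-1.3 -0.  -3.4] M [ 0.24 -1.   -0.06] ang -61.670583649765625 0.09265302764390998 w 0.053411617912451116
C [-9.26352053  0.18170611]
-0.01 0.65 0 0.070; -0.07 1.29 0 0.140; -0.17 1.94 0 0.210; -0.31 2.57 0 0.280; -0.50 3.19 0 0.350; -0.73 3.79 0 0.420; -1.00 4.38 0 0.490; -1.32 4.95 0 0.560;
```

>>> drive_tool --plan "-0.01 0.65 0 0.07; -0.07 1.3 0 0.14; -0.17 1.94 0 0.21; -0.32 2.58 0 0.28; -0.51 3.2 0 0.35; -0.74 3.81 0 0.42; -1.01 4.4 0 0.49; -1.33 4.97 0 0.56"

```text
time_s: 14.18
tcp_pos: [0.5865, -0.1883, 0.0816]
eef_rot: [-179.9, 0.0, -94.9]
contact_force: [1.0, 2.9, 1.4]
gripper_width: 0.0535
```

```bash
python3 st.py
```

```text
14.175 [ 0.58652698 -0.18830857  0.08163232] yaw [-1.79892209e+02  4.01260644e-02 -9.48759020e+01] Ftool [-3.  -0.8 -1.4] M [ 0.46 -1.29 -0.02] ang -93.39312523494253 0.09247067440318416 w 0.05354600390340022
C [-9.24396878  0.23929302]
-0.01 0.65 0 0.070; -0.06 1.29 0 0.140; -0.15 1.93 0 0.210; -0.29 2.56 0 0.280; -0.48 3.18 0 0.350; -0.71 3.79 0 0.420; -0.98 4.38 0 0.490; -1.28 4.95 0 0.560;
```

>>> drive_tool --plan "-0.02 0.65 0 0.07; -0.09 1.3 0 0.14; -0.2 1.93 0 0.21; -0.36 2.57 0 0.28; -0.56 3.18 0 0.35; -0.8 3.79 0 0.42; -1.08 4.38 0 0.49; -1.4 4.94 0 0.56"

```text
time_s: 15.18
tcp_pos: [0.5387, -0.1706, 0.0816]
eef_rot: [-179.9, 0.1, -127.0]
contact_force: [2.5, 0.9, -0.2]
gripper_width: 0.0534
```

```bash
python3 st.py
```

```text
15.175 [ 0.5387093  -0.17063992  0.08159712] yaw [-1.79895014e+02  7.75654795e-02 -1.26959343e+02] Ftool [-2.2 -1.4  0.3] M [ 0.87 -0.6  -0.06] ang -125.5257157266193 0.09171158886212867 w 0.05344284651047816
C [-9.16827971  0.22947471]
-0.01 0.64 0 0.070; -0.06 1.28 0 0.140; -0.15 1.92 0 0.210; -0.29 2.54 0 0.280; -0.48 3.16 0 0.350; -0.70 3.76 0 0.420; -0.97 4.34 0 0.490; -1.28 4.91 0 0.560;
```

>>> drive_tool --plan "-0.02 0.65 0 0.07; -0.08 1.29 0 0.14; -0.18 1.92 0 0.21; -0.34 2.55 0 0.28; -0.53 3.16 0 0.35; -0.76 3.76 0 0.42; -1.03 4.34 0 0.49; -1.34 4.91 0 0.56"

```text
time_s: 16.18
tcp_pos: [0.5073, -0.1307, 0.0816]
eef_rot: [-179.9, 0.1, -159.0]
contact_force: [1.4, -2.1, -1.9]
gripper_width: 0.0539
```

```bash
python3 st.py
```

```text
16.175 [ 0.50729418 -0.13072709  0.08164059] yaw [-1.79940701e+02  8.95880771e-02 -1.59040941e+02] Ftool [-0.6 -2.5  1.9] M [ 1.24 -0.54 -0.06] ang -157.70770164368906 0.09154806090743087 w 0.05389841955902582
C [-9.15231651  0.21302239]
-0.01 0.64 0 0.070; -0.06 1.28 0 0.140; -0.16 1.91 0 0.210; -0.30 2.54 0 0.280; -0.48 3.15 0 0.350; -0.71 3.75 0 0.420; -0.98 4.33 0 0.490; -1.28 4.89 0 0.560;
```

>>> drive_tool --plan "-0.01 0.64 0 0.07; -0.06 1.28 0 0.14; -0.16 1.91 0 0.21; -0.3 2.54 0 0.28; -0.48 3.15 0 0.35; -0.71 3.75 0 0.42; -0.98 4.33 0 0.49; -1.06 4.49 0 0.51"

```text
time_s: 17.18
tcp_pos: [0.5004, -0.0851, 0.0815]
eef_rot: [-180.0, 0.0, 171.9]
contact_force: [1.4, -3.1, -0.2]
gripper_width: 0.0535
```

>>> drive_tool --plan "0 0 0 0; 0 0 0 0"

```text
time_s: 17.42
tcp_pos: [0.5004, -0.0852, 0.0814]
eef_rot: [-180.0, 0.0, 171.9]
contact_force: [1.3, -3.9, 0.2]
gripper_width: 0.0536
```

```bash
python3 st.py;python3 - <<'E'
from h import *
c=cap('top','t7');d=cap('wrist','w7');s=cap('scene','s7')
A=cv2.resize(c['frame'][100:250,280:430,::-1],(400,400),interpolation=cv2.INTER_CUBIC)
B=cv2.resize(s['frame'][130:330,220:420,::-1],(400,400),interpolation=cv2.INTER_CUBIC)
cv2.imwrite('pics/c7.png',np.hstack([A,B]))
E
```

```text
17.425 [ 0.50037142 -0.08519822  0.08139763] yaw [-1.79993385e+02  2.02535605e-02  1.71902596e+02] Ftool [-1.8 -3.7 -0.2] M [ 1.34 -0.62 -0.05] ang 173.2766276475955 0.09226307785758606 w 0.053554344674011184
C [-9.22365428  0.22123871]
-0.01 0.65 0 0.070; -0.06 1.29 0 0.140; -0.16 1.93 0 0.210; -0.30 2.56 0 0.280; -0.48 3.18 0 0.350; -0.71 3.78 0 0.420; -0.98 4.37 0 0.490; -1.29 4.93 0 0.560;
```

View pics/c7.png

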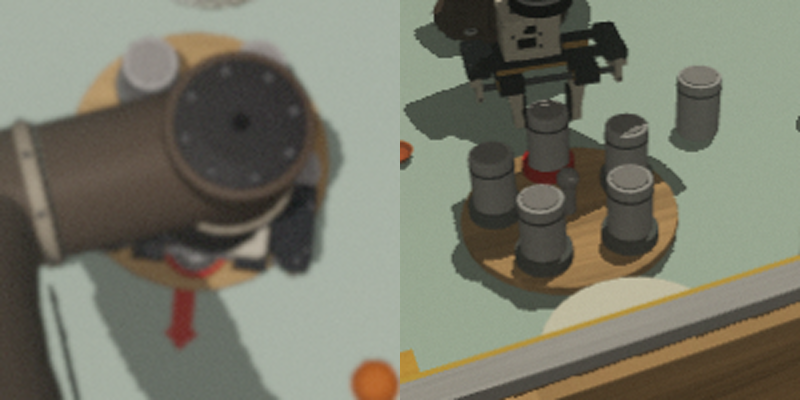

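View pics/w7.png

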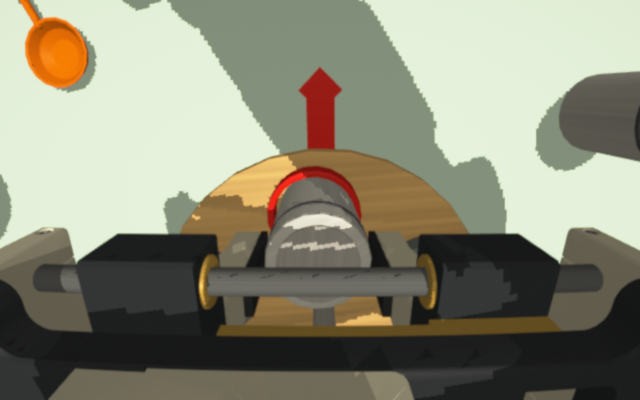

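The wrist view has the ring centre near x 314, the arrow tip at (320,68) and its base at x 320. The pocket is slightly short of the line, so I'll quantify it.

```bash
cat > al.py <<'E'
from h import *
from scipy.optimize import least_squares
c=cap('wrist');f=c['frame'];hsv=cv2.cvtColor(f,cv2.COLOR_RGB2HSV)
red=((hsv[:,:,0]<8)|(hsv[:,:,0]>170))&(hsv[:,:,1]>150)&(hsv[:,:,2]>60)
ar=[]
for v in range(66,146):
    u=np.nonzero(red[v,280:360])[0]+280
    if len(u)>3: ar.append(pt(c,(u.min()+u.max())/2,v,.006)[:2])
ar=np.array(ar);vx,vy,x0,y0=cv2.fitLine(ar.astype(np.float32),cv2.DIST_L1,0,.001,.001).ravel()
if vx>0: vx,vy=-vx,-vy
tip=ar[0];print('tip',tip,'dir',np.degrees(np.arctan2(vy,vx)))
v,u=np.nonzero(red[158:225,255:375]);u+=255;v+=158
P=np.array([pt(c,x,v[u==x].min()-.5,.048)[:2] for x in np.unique(u)])
g=least_squares(lambda x:np.linalg.norm(P-x,axis=1)-.034,P.mean(0)+[.02,0],loss='soft_l1',f_scale=.0005)
ring=g.x;print('ring',ring,np.std(g.fun))
n=np.array([-vy,vx]);print('ring left-of-line (world) offset',(ring-[x0,y0])@n, 'at deg',np.degrees((ring-[x0,y0])@n/.09))
axes={'arrowline':np.array([x0,y0])+0,'est':np.array([.592,-.096]),'tip-195':tip-.195*np.array([vx,vy])}
for k in('est','tip-195'):
    a=axes[k];d=ring-a;t=tip-a;print(k,a,np.linalg.norm(d),np.linalg.norm(t),'ring ang',np.degrees(np.arctan2(d[1],d[0])),'tip ang',np.degrees(np.arctan2(t[1],t[0])))
print(r.get_state()['tcp_pos'])
# arrow from top cam
E
python3 al.py
```

```text
tip [ 0.40154719 -0.07151206] dir 172.70656
ring [ 0.50051759 -0.08933904] 0.0007246592432546019
ring left-of-line (world) offset 0.005113547326829852 at deg 3.255385335197275
est [ 0.592 -0.096] 0.09172458332280004 0.19202065153006406 ring ang 175.83556196185054 tip ang 172.67325216915555
tip-195 [ 0.59496945 -0.09626749] 0.09470563378451895 0.1950000031590085 ring ang 175.80462057295279 tip ang 172.7065666032833
[ 0.50038386 -0.08510576  0.08138975]
```

Run:
```python
from h import *
c=cap('scene');ax=np.array([.592,-.096])
L=np.array([pt(c,*p,.12)[:2] for p in[(290,229.5),(334.7,220),(265.5,208.5)]])
# axis by circle of 3 lids
A=np.c_[2*L,np.ones(3)];x=np.linalg.solve(A,(L**2).sum(1));print('axis',x[:2],np.sqrt(x[2]+x[:2]@x[:2]))
for a in(ax,x[:2]):
  for l in L:
    d=l-a;print(np.linalg.norm(d),(np.degrees(np.arctan2(d[1],d[0])))%72)
print(172.9%72)
```

```text
axis [ 0.59819209 -0.09332622] 0.08955205846506654
0.09274863697880044 35.49610801326829
0.09623831700192746 30.634601789474385
0.08520224791306001 38.90691685429074
0.08955205846506652 31.761641961008962
0.08955205846506657 31.181410562468567
0.08955205846506696 35.52533871507214
28.900000000000006
```

Both cameras say the pocket is about 3° short, which fits slack in the collar. Adding 3° clockwise.

>>> drive_tool --plan "0 0.16 0 0.017; -0.02 0.32 0 0.035; -0.03 0.48 0 0.052; -0.03 0.48 0 0.052; -0.03 0.48 0 0.052; -0.03 0.48 0 0.052"

```text
time_s: 18.42
tcp_pos: [0.5012, -0.0802, 0.0813]
eef_rot: [180.0, 0.0, 168.9]
contact_force: [1.5, -2.7, 2.5]
gripper_width: 0.0538
```

```bash
python3 al.py; python3 st.py|head -1
```

```text
tip [ 0.4020501  -0.07156418] dir 172.48676
ring [ 0.50091787 -0.08452351] 0.0007132513862025156
ring left-of-line (world) offset 0.00014329972540978722 at deg 0.09122743857071566
est [ 0.592 -0.096] 0.09180231361187347 0.19151520894412388 ring ang 172.81848994705504 tip ang 172.66952992744262
tip-195 [ 0.59537594 -0.09706146] 0.09528656026420905 0.19499998677820177 ring ang 172.43900873163344 tip ang 172.4867584687312
[ 0.50120444 -0.08020986  0.08130592]
18.475 [ 0.50120444 -0.08020986  0.08130592] yaw [1.79999415e+02 3.34775823e-03 1.68877871e+02] Ftool [-1.1 -3.  -2. ] M [ 1.32 -0.53  0.02] ang 170.13443608702997 0.09215835474926289 w 0.053799633640398456
```

Run:
```python
from h import *
c=cap('wrist');s=cap('scene')
A=cv2.resize(c['frame'][50:330,180:460,::-1],(400,400),interpolation=cv2.INTER_CUBIC)
B=cv2.resize(s['frame'][150:280,220:350,::-1],(400,400),interpolation=cv2.INTER_CUBIC)
cv2.imwrite('pics/c8.png',np.hstack([A,B]));print(r.get_state()['qd'])
```

```text
[0.02672626 0.02354755 0.06775946 0.04253382 0.05266934 0.0335342 ]
```

View pics/c8.png

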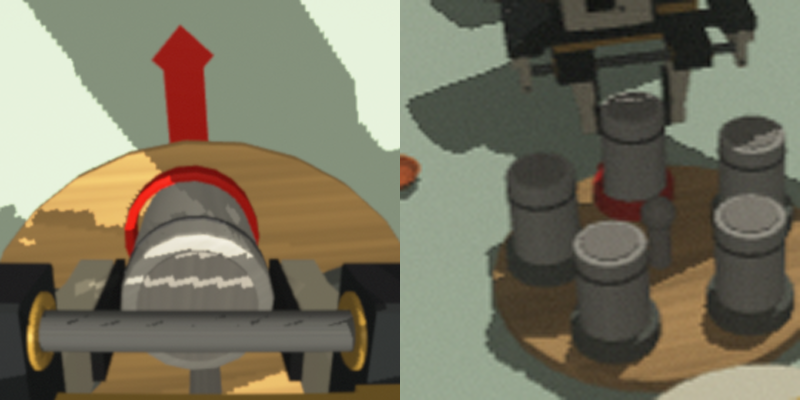

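Arrow tip (181,26), arrow base (188,142) and ring centre (192,225) lie on one line. The tin stands upright and down in the red collar at an unchanged height, and the arm is still. Handing in.

```bash
python3 -c "
from plant import r
print(r.close_job());print(r.get_state()['tcp_pos'])"
```

```text
the job is handed in; nothing more can be done
None
the job is handed in; nothing more can be done
```

The fitting tin stands fully down in the red collar, at the front in line with the red pointer. The job was handed in at about 18.6 s with the gripper still holding it there. No verdict is reported, so this rests on my own checks.

- **Tin:** the grip opening read 53.5 mm, which matches the 54 mm tin.
- **Seating:** the floor pushed back at the expected height. I then released the tin, let it drop and gripped it again; the tool height stayed the same through the turn.
- **Turn:** I took the tin about 160° clockwise round the axis. Sideways forces at the checks between moves were about 4 N at most.
- **Alignment:** the first stop was about 3° short because of slack in the collar, so I added 3°. The final wrist-camera check put the red place within about 0.2° of the pointer line, and the arm was still.
- **Other things:** I left the other two loose tins and everything else alone, though I took no separate final picture to confirm it.

**Disagreements and faults:**
- The cameras differed by 3–4 mm on the pocket and axis positions. I used relative measurements in the wrist view for the insertion and the final line-up.
- A rough check with the scene camera before the correction agreed with it only to a degree or two, and I did not repeat it afterwards.
- One move call was refused for having three numbers per row, so the fingers closed once in the air, with no harm done.

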